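# Set out the collecting station on the home-laboratory tray

### The job

Set out the tray for the next gas-collecting run: lay the two wooden wedges flat on the rectangular cork mat, head to tail with their slanting sides together so that they fill it, and stand the white beaker upright on top of them, in the middle. Stand the amber jar in the centre of the round cork coaster, and the larger rubber stopper on the tray midway between the mat and the coaster, standing on its wide end. Leave the small stopper and the steel clamp boss where they are.

Things in the scene. Friction and masses are not known exactly. Their poses are not given: they have to be found in the camera images.
- wedge_a_mid (a point): dark wooden wedge block lying flat, 50 mm long (its x), 30 mm high, 45 g; thick end (-x) 46 mm wide, thin end (+x) 22 mm. Straight side at y = -23 mm; the other slants from y = +23 mm (thick end) to -1 mm (thin end). Point: half-way up, centre of the 50 x 46 mm outline. The ends are parallel: grip end to end at y = -12 mm. Two, one turned half round, make a 50 x 68 mm rectangle. Yaw varies.
- wedge_b_mid (a point): the other wedge block, exactly like wedge_a in shape, size, point and axes; the two are interchangeable.
- beaker_mid (a point): straight-sided open white porcelain beaker, 50 mm across at the rim, 47 mm at the foot, 50 mm high, wall 3 mm, 70 g, upright; the point is on its axis, half-way up (25 mm above its foot).
- jar_mid (a point): round amber glass jar with a black cap, 48 mm across the glass body, 60 mm high in all, 110 g, upright; the point is on its axis, half-way up (30 mm above its foot).
- big_stopper_mid (a point): the larger of two black rubber stoppers: 40 mm across at the wide foot, 35 mm at the top, 36 mm high, with a thin steel rod (6 mm across) standing 10 mm out of the top, 50 g, standing on its wide end; the point is on its axis, half-way up the rubber (18 mm above its foot).
- small_stopper_mid (a point): the smaller stopper, otherwise alike: 25 mm across at the foot, 24 mm high, with the same thin rod on top; to be left alone. The point is on its axis, half-way up the rubber (12 mm).
- clamp_boss_mid (a point): small steel clamp boss, a block 36 x 22 x 26 mm with a thumbscrew out of one side; it lies on the tray and is to be left alone. The point is the centre of the block.
- mat_top (a point): rectangular cork mat fixed on the tray, 54 mm (its x) by 72 mm (its y), 3 mm thick; point: centre of its top, 7 mm above the table (tray floor: 4 mm above it). The wedges lie along its x, straight sides along its two 54 mm edges. Its y axis points to the coaster or straight away from it.
- coaster_top (a point): round cork coaster, fixed to the tray, 68 mm across, 3 mm thick, 260 mm from the mat (centre to centre); the point is the centre of its top face, 7 mm above the table.

How it is judged (in metres and radians):
At the end, for the whole second after the job is handed in: Wedges flat on the mat, head to tail, straight sides outward (each within 8 mm, 0.15 rad); beaker upright on both, jar upright on the coaster (12 mm off centre at most); big stopper upright on the tray within 18 mm of midway; all at rest, released; bystanders within 20 mm of their start (x of mat_top in the frame of wedge_a_mid between -0.008 and 0.008 m and y of mat_top in the frame of wedge_a_mid between 0.005 and 0.021 m and angle between the x axis of each of wedge_a_mid, wedge_b_mid and the x axis of mat_top, either way round below 0.15 rad and angle between each of wedge_a_mid, wedge_b_mid's own z axis and vertical below 0.06 rad and height (world z) of wedge_a_mid between 0.018 and 0.026 m and x of mat_top in the frame of wedge_b_mid between -0.008 and 0.008 m and y of mat_top in the frame of wedge_b_mid between 0.005 and 0.021 m and height (world z) of wedge_b_mid between 0.018 and 0.026 m and horizontal distance between beaker_mid and mat_top below 0.012 m and angle between each of beaker_mid, jar_mid, big_stopper_mid's own z axis and vertical below 0.08 rad and height (world z) of beaker_mid between 0.057 and 0.067 m and horizontal distance between jar_mid and coaster_top below 0.012 m and height (world z) of jar_mid between 0.032 and 0.042 m and x of big_stopper_mid in the frame of mat_top between -0.018 and 0.018 m and ((y of coaster_top in the frame of mat_top above 0 m and y of big_stopper_mid in the frame of mat_top between 0.112 and 0.148 m) or (y of coaster_top in the frame of mat_top below 0 m and y of big_stopper_mid in the frame of mat_top between -0.148 and -0.112 m)) and height (world z) of big_stopper_mid between 0.017 and 0.027 m and linear speed of each of wedge_a, wedge_b, beaker, jar, big_stopper below 0.02 m/s and angular speed of each of wedge_a, wedge_b, beaker, jar, big_stopper below 0.3 rad/s); the robot touches nothing.
It fails at once if the small stopper is pushed out of its place (more than 20 mm) (distance of small_stopper_mid from where it was at the start of the episode above 0.02 m).
It fails at once if the steel clamp boss is pushed out of its place (more than 20 mm) (distance of clamp_boss_mid from where it was at the start of the episode above 0.02 m).
It also fails if it takes over 118 s, if anything falls off the work surface, if the arm or the gripper's body presses on something with over 40 N, if the wrist force passes 120 N, or if a joint passes its speed limit or range.

### The arm

A 6-joint arm with a two-finger parallel gripper is mounted at the origin on the work surface. World frame = base frame: x ahead of the robot, y to its left, z up, the work surface at z = 0. Lengths are in m, angles in degrees, forces in N, time in s.
With the tool pointing down it reaches from about 0.35 to 1 m from the base axis. Payload 7.1 kg.
Tool frame: the origin (TCP) lies at the very end of the fingers, on their centre line; the grasp point (between the pads) lies env.grip_point_offset behind it (env.grip_point_offset is the distance from the TCP to the grasp point, in m); y points along the fingers, x is the direction in which the jaws open and shut, and the axes are right-handed (so a half turn about y gives the same grasp; the last joint's range is limited). The gripper opens to 85 mm and grips with 20 to 120 N. Pads are 22 mm wide; open, the fingers measure 114 mm over their backs; the gripper's body (76 mm by 85 mm) begins 54 mm behind the grasp point. The pads swing forward as they close: fully open they stand 13 mm farther back than shut.
Start: joints at [73.453, 24.242, 93.386, -0, 62.372, -1.089], TCP at [0.167, 0.602, 0.231] pointing down, gripper open.
Joint ranges: [-172.04, 172.04], [-51.8, 120.97], [4.93, 147.93], [-75.15, 255.16], [6.16, 154.13], [-145.62, 145.62]. Speed limits (degrees/s): [136.94, 136.94, 172.46, 180, 180, 180].

### API

Orientations are given as a 3x3 rotation matrix whose columns are the frame's x, y, z axes.
In Python, from workcell import env, hand, planner, eyes, workorder, monitor gives the robot as it stands. Calls block until the motion is done:
- env.move_to(position, orientation): joint-space move of the TCP to a pose.
- env.move_l(position, feed=0.15, ori=None, until_force=None): straight line of the TCP; ori=None keeps the orientation; feed is the mean speed in m/s. With until_force (N) it stops when the force on the tool has changed by that much, and returns True; else False.
- env.movej(angles): joint-space move.
- hand.command_gripper(opening, strength=None): finger opening in m; strength is the grip in N (None keeps the last); returns when the fingers have stopped.
- env.sleep(seconds).
- planner.solve_ik(position, orientation): joint angles nearest the present ones, or None.
- eyes.get_image(name): name is "side" or "top" or "wrist"; returns a dict with "img" (480x640x3 uint8, red, green, blue), "depth" (480x640 float32, m along the optical axis (not along the pixel's ray), 0 where there is no reading), "fx", "fy", "cx", "cy" (pixels), "rvec" (rotation vector, rad) and "tvec" (3), from world to camera coordinates, as OpenCV has them; the wrist camera has in their place "T_tool_cam" (4x4, takes a point from camera to tool coordinates, whose origin is the TCP and whose axes are the tool frame's). Camera axes: x right, y down, z forward; pixel columns grow to the right and rows downward; lengths in m; the calibration is good to about 2 mm. A picture is of the moment at which its call begins: read the wrist's pose just before it.
A pose or a line that the arm cannot do raises env.MotionError and nothing moves.
- workorder.close_job(): hands the job in, once; it reports no verdict.
Readings, each from a call of its own:
- monitor.get_time_s(): time.
- monitor.get_joint_positions(): joint angles.
- monitor.get_joint_velocities(): joint speeds.
- monitor.get_tau(): joint torques, N m.
- monitor.get_eef_pos(): TCP position.
- monitor.get_ee_rot(): TCP orientation.
- monitor.get_force(): force on the tool from outside, world axes, zero at the start.
- monitor.get_ft_torque(): the same for the moment, N m.
- monitor.get_width(): finger opening in m.
Only numpy, scipy, OpenCV 4.12 (cv2) and the standard library are available. Lean on these libraries where they do the work, as an engineer would, in place of code of your own. Each camera call takes 0.05 s, during which the arm holds its last target. There are 200 camera calls.

## Working session

There is one attempt and no reset: what is moved stays moved. The work goes in short steps, each a Python script; the robot and the scene stay as the last script left them, time stands still between calls to the robot, and variables do not carry over. Pictures are saved under pics/ and viewed, about 12 in all and at most 16, crops included, and the job is handed in when it is done.

```bash
mkdir -p pics; ls; python3 - <<'E'
from workcell import env, hand, planner, eyes, workorder, monitor
import cv2,numpy as np
print(env.grip_point_offset, monitor.get_ee_rot(), monitor.get_time_s())
for n in ("top","side"):
    d=eyes.get_image(n); cv2.imwrite(f"pics/{n}0.png",d["img"][:,:,::-1]); np.save(f"pics/{n}0.npy",d,allow_pickle=True)
    R=cv2.Rodrigues(np.array(d["rvec"]))[0]; print(n,d["fx"],d["cx"],d["cy"],(-R.T@np.array(d["tvec"]).ravel()),R[2])
E
```

```text
pics
0.0187 [[ 2.66550894e-01 -4.28079583e-04 -9.63820750e-01]
 [ 9.63819687e-01 -1.43154462e-03  2.66551236e-01]
 [-1.49385755e-03 -9.99998884e-01  3.10120317e-05]] 0.0
top 452.41519895003313 319.2293425391038 241.56240137391836 [0.3503385  0.01194397 0.97195908] [ 0.18176557 -0.0151405  -0.98322533]
side 516.6446057774535 317.8551740303118 239.02762755457712 [ 0.36355225 -0.71656545  0.58105605] [ 0.16049676  0.78604886 -0.59696564]
```

View pics/top0.png

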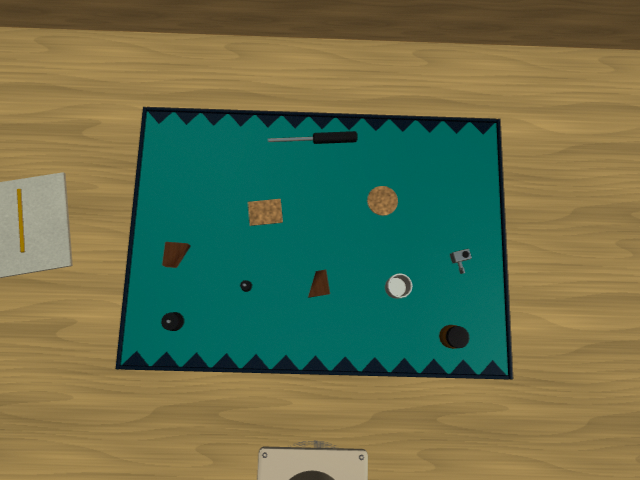

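View pics/side0.png

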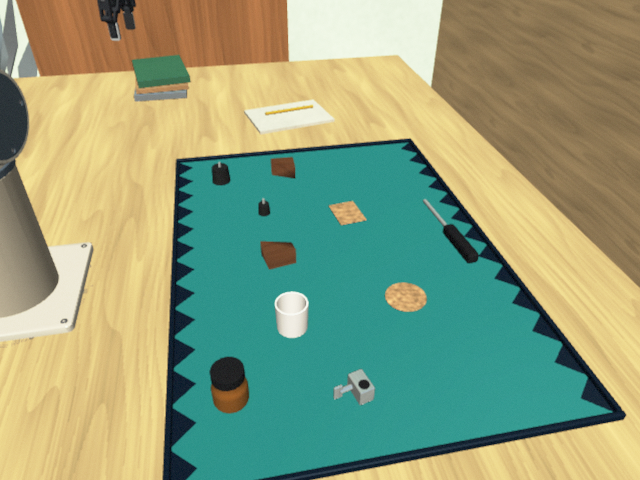

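Top view: mat (265,212), coaster (382,200), wedges (176,254) and (319,285), beaker (399,286), jar (455,337), big stopper (172,321), small stopper (246,286), boss (461,256). The side view agrees. Next I'll work out the positions.

```bash
cat > h.py <<'E'
from workcell import env, hand, planner, eyes, workorder, monitor
import cv2,numpy as np
def grab(n):
    if n=="wrist":
        p=np.array(monitor.get_eef_pos()); R=np.array(monitor.get_ee_rot()); d=eyes.get_image(n)
        T=np.eye(4); T[:3,:3]=R; T[:3,3]=p; d["T"]=T@np.array(d["T_tool_cam"])
    else:
        d=eyes.get_image(n); pose(d)
    return d
def pose(d):
    R=cv2.Rodrigues(np.array(d["rvec"]))[0]; T=np.eye(4); T[:3,:3]=R.T; T[:3,3]=-R.T@np.array(d["tvec"]).ravel(); d["T"]=T
def rays(d,uv):
    uv=np.asarray(uv,float).reshape(-1,2)
    return np.c_[(uv[:,0]-d["cx"])/d["fx"],(uv[:,1]-d["cy"])/d["fy"],np.ones(len(uv))]@d["T"][:3,:3].T
def onplane(d,uv,z):
    r=rays(d,uv); o=d["T"][:3,3]; return o+r*((z-o[2])/r[:,2])[:,None]
def cloud(d):
    v,u=np.mgrid[:480,:640]; r=rays(d,np.c_[u.ravel(),v.ravel()]).reshape(480,640,3)
    P=d["T"][:3,3]+r*d["depth"][...,None]; P[d["depth"]<=0]=np.nan; return P
def comps(mask,minA=60):
    n,l,s,c=cv2.connectedComponentsWithStats(mask.astype(np.uint8),connectivity=8)
    return [(l==i,s[i,4],c[i]) for i in range(1,n) if s[i,4]>=minA]
def R_of(a):
    "tool down, jaw axis at world angle a (rad)"
    x=np.array([np.cos(a),np.sin(a),0]); y=np.array([0,0,-1.]); return np.c_[x,y,np.cross(x,y)]
def hsv(d): return cv2.cvtColor(d["img"],cv2.COLOR_RGB2HSV)
E
python3 - <<'E'
from h import *
d=np.load("pics/top0.npy",allow_pickle=True).item(); pose(d); P=cloud(d)
print("tray z",P[180,330],P[300,200])
roi=np.zeros((480,640),bool); roi[125:355,155:485]=1
for m,A,c in comps(roi&(P[...,2]>0.012),20):
    q=P[m]; zt=np.nanpercentile(q[:,2],90); t=q[q[:,2]>zt-0.008]
    print(A,c.round(),"ztop",zt.round(4),"top mean",t.mean(0).round(4),"mid",((t.max(0)+t.min(0))/2).round(3),"ext",np.ptp(t,axis=0).round(3))
H=hsv(d)
for p in [(265,212),(382,200),(176,254),(319,285)]: print(p,H[p[1],p[0]])
cork=roi&(H[...,0]<25)&(H[...,2]>120)&(H[...,1]>60)
for m,A,c in comps(cork):
    k=cv2.findContours(m.astype(np.uint8),0,1)[0][0].reshape(-1,2); w=onplane(d,k,0.007)[:,:2].astype(np.float32)
    print("cork",A,c.round(),cv2.minAreaRect(w))
dw=grab("wrist"); print(np.array(dw["T_tool_cam"]).round(3),dw["fx"])
E
```

```text
tray z [ 0.66861572 -0.02303912  0.00751525] [0.39564266 0.24463557 0.00791981]
637 [323. 137.] ztop 0.0269 top mean [ 0.764  -0.0181  0.024 ] mid [0.765 0.018 0.025] ext [0.029 0.198 0.011]
489 [174. 253.] ztop 0.0364 top mean [0.491  0.3026 0.0343] mid [0.489 0.298 0.034] ext [0.049 0.047 0.011]
259 [461. 258.] ztop 0.0336 top mean [ 0.503  -0.3049  0.0314] mid [ 0.493 -0.306  0.031] ext [0.049 0.04  0.01 ]
407 [320. 284.] ztop 0.037 top mean [ 0.4346 -0.0058  0.035 ] mid [ 0.436 -0.004  0.034] ext [0.055 0.043 0.01 ]
305 [400. 285.] ztop 0.056 top mean [ 0.4352 -0.169   0.0544] mid [ 0.435 -0.169  0.054] ext [0.049 0.049 0.012]
103 [246. 285.] ztop 0.0319 top mean [0.4286 0.1491 0.0297] mid [0.429 0.149 0.033] ext [0.019 0.021 0.016]
327 [172. 321.] ztop 0.0426 top mean [0.3507 0.2936 0.0407] mid [0.351 0.294 0.044] ext [0.032 0.034 0.018]
575 [454. 336.] ztop 0.0669 top mean [ 0.3358 -0.2812  0.0652] mid [ 0.336 -0.282  0.064] ext [0.041 0.043 0.01 ]
(265, 212) [ 16 141 127]
(382, 200) [ 16 142 142]
(176, 254) [ 11 178  66]
(319, 285) [ 11 177  72]
cork 633 [382. 200.] ((0.6260664463043213, -0.1405668705701828), (0.06413251161575317, 0.06381621956825256), 64.91339874267578)
cork 698 [265. 211.] ((0.5917321443557739, 0.11770808696746826), (0.0528135821223259, 0.07065268605947495), 7.833071708679199)
[[ 1.    -0.     0.     0.001]
 [-0.    -0.301  0.954 -0.144]
 [-0.    -0.954 -0.301  0.078]
 [ 0.     0.     0.     1.   ]] 373.5183875627723
```

```bash
cat >> h.py <<'E'
# wedge outline (CCW seen from above)
MODEL=np.array([[-25,-23],[25,-23],[25,-1],[-25,23]])/1000
def quad(d,m,z):
    k=max(cv2.findContours(m.astype(np.uint8),0,1)[0],key=cv2.contourArea)
    w=onplane(d,k.reshape(-1,2),z)[:,:2]
    return w.astype(np.float32)
def fit(model,pts):
    a=model-model.mean(0); b=pts-pts.mean(0); H=a.T@b
    th=np.arctan2(H[0,1]-H[1,0],H[0,0]+H[1,1]); R=np.array([[np.cos(th),-np.sin(th)],[np.sin(th),np.cos(th)]])
    t=pts.mean(0)-R@model.mean(0); return th,t,np.sqrt(((model@R.T+t-pts)**2).sum(1).mean())
def wedge(d,m,z):
    w=quad(d,m,z); h=cv2.convexHull(w)
    q=cv2.approxPolyN(h,4,ensure_convex=True).reshape(-1,2).astype(float)
    if cv2.contourArea(q.astype(np.float32),True)<0: q=q[::-1]
    best=min((fit(MODEL,np.roll(q,i,0)) for i in range(4)),key=lambda r:r[2])
    return best,cv2.contourArea(w)
def look(x,y,z=0.16,a=90):
    R=R_of(np.radians(a)); env.move_to(np.array([x,y,z])+0.03*R[:,2],R); return grab("wrist")
E
python3 - <<'E'
from h import *
ims=[]
for n,x,y in [("wa",.489,.300),("mat",.592,.118),("wb",.436,-.005)]:
    d=look(x,y); np.save(f"pics/{n}.npy",d,allow_pickle=True); ims.append(d["img"][:,:,::-1])
    P=cloud(d); H=hsv(d)
    if n!="mat":
        wood=(H[...,0]<20)&(H[...,1]>110)&(P[...,2]>0.026)&(P[...,2]<.045)
        for m,A,c in comps(wood,800):
            print(n,A,c.round(),np.nanmedian(P[m],0).round(4),wedge(d,m,.034),H[m].mean(0).round())
    cork=(H[...,0]<25)&(H[...,2]>100)&(H[...,1]>60)&(P[...,2]<.016)
    for m,A,c in comps(cork,1500): print(n,"cork",A,c.round(),np.nanmedian(P[m],0).round(4),cv2.minAreaRect(quad(d,m,.007)))
print(monitor.get_time_s())
cv2.imwrite("pics/w3.png",cv2.resize(np.hstack(ims[:2]),(800,300)))
E
```

```text
wa 2671 [332. 272.] [0.4907 0.3068 0.0354] ((np.float64(3.103002632208713), array([0.48745803, 0.30055095]), np.float64(0.0009610822519295079)), 0.0016803513684915394) [ 11. 173.  97.]
wa cork 57377 [547. 177.] [0.4174 0.4804 0.0014] ((0.4614403247833252, 0.4836474657058716), (0.32620301842689514, 0.1475311517715454), 0.013591454364359379)
wa cork 2438 [120. 357.] [0.5814 0.1101 0.0085] ((0.5907371640205383, 0.11984177678823471), (0.052279818803071976, 0.0720878317952156), 7.515130996704102)
mat cork 5124 [327. 259.] [0.5902 0.1204 0.0085] ((0.5917953252792358, 0.12058451771736145), (0.05444351211190224, 0.07182767987251282), 7.572326183319092)
mat cork 4040 [ 33. 296.] [ 0.6253 -0.1349  0.0084] ((0.6272290945053101, -0.1337878704071045), (0.060342881828546524, 0.06761252135038376), 75.28604888916016)
wb 2675 [327. 264.] [ 0.4308 -0.003   0.0354] ((np.float64(0.18634560366598818), array([0.43571024, 0.00273833]), np.float64(0.0010964085125808622)), 0.0016504855023999352) [ 11. 172.  97.]
wb cork 3821 [319.   2.] [ 0.2477 -0.0081  0.0014] ((0.2492441087961197, -0.008305683732032776), (0.0030137156136333942, 0.4433504641056061), 0.030620958656072617)
3.5333
```

View pics/w3.png

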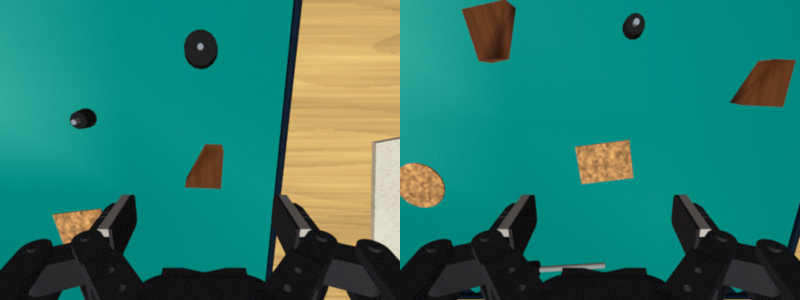

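Image up is −x in the wrist view. The wedges fit with about 1 mm residual, and the mat measures 54×72 mm at 7.6°, both as specified. Placing the first wedge now.

```bash
cat >> h.py <<'E'
MAT=np.array([.5918,.1206]); TH=np.radians(7.57); YH=np.array([-np.sin(TH),np.cos(TH)])
def choose(*poses):
    "poses: (xyz, angle); common flip for which all are reachable, least last-joint travel"
    best=None
    for f in (0,np.pi,-np.pi):
        q=[planner.solve_ik(np.array(p,float),R_of(a+f)) for p,a in poses]
        if any(x is None for x in q): continue
        s=max(abs(np.array(x)[5]) for x in q)
        if best is None or s<best[0]-1: best=(s,f)
    return best[1]
def pickplace(p,ap,zp,t,at,zt,opening,force,rel,zt_up=0.15):
    f=choose(((*p,zp),ap),((*p,.15),ap),((*t,zt),at),((*t,.15),at)); Rp,Rt=R_of(ap+f),R_of(at+f)
    hand.command_gripper(opening,force)
    env.move_to(np.array([*p,zp+.10]),Rp); env.move_l(np.array([*p,zp]),.12)
    hand.command_gripper(0.0,force); w=monitor.get_width(); print("width",w,monitor.get_eef_pos(),monitor.get_force())
    env.move_l(np.array([*p,zp+.12]),.15); print("lifted width",monitor.get_width())
    if monitor.get_width()<.02: raise SystemExit("no grasp")
    env.move_to(np.array([*t,zt+.08]),Rt); env.move_l(np.array([*t,zt+.01]),.12)
    print("contact",env.move_l(np.array([*t,zt-.002]),.02,until_force=4),monitor.get_eef_pos(),monitor.get_force())
    env.sleep(.2); hand.command_gripper(w+rel); env.sleep(.1)
    env.move_l(np.array([*t,zt+.12]),.12); print("t",monitor.get_time_s())
def place_wedge(c,yaw,sgn,lat=-.013):
    R=lambda a:np.array([[np.cos(a),-np.sin(a)],[np.sin(a),np.cos(a)]])
    at=TH+(np.pi if sgn>0 else 0); off=np.array([0,lat])
    at+=2*np.pi*round((yaw-at)/(2*np.pi))
    tc=MAT+sgn*.0125*YH
    pickplace(np.array(c)+R(yaw)@off,yaw,.009,tc+R(at)@off,at,.012,.072,40,.012)
def check_mat(n):
    d=look(*MAT); np.save(f"pics/{n}.npy",d,allow_pickle=True); cv2.imwrite(f"pics/{n}.png",d["img"][:,:,::-1])
    P=cloud(d); H=hsv(d); R=np.array([[np.cos(TH),np.sin(TH)],[-np.sin(TH),np.cos(TH)]])
    wood=(H[...,0]<20)&(H[...,1]>110)&(P[...,2]>0.030)&(P[...,2]<.045)
    for m,A,c in comps(wood,800):
        (th,t,r),ar=wedge(d,m,.037); print(A,c.round(),"yaw rel",np.degrees(th-TH).round(1),"in mat mm",(R@(t-MAT)*1000).round(1),r,ar,np.nanmedian(P[m],0)[2])
    print("t",monitor.get_time_s())
E
python3 - <<'E'
from h import *
place_wedge([.4875,.3006],3.103,+1)
check_mat("m1")
E
```

```text
width 0.04935631469744671 [0.48867705 0.31401782 0.01005607] [-0.65898035 -0.42285033  6.06857655]
lifted width 0.049121275841047585
contact True [0.58866598 0.14585987 0.01306711] [-1.52903636 -0.45383831  5.61092437]
t 11.75
4779 [136.  46.] yaw rel 3.0 in mat mm [-167.8  -93.8] 0.0011335000391718521 0.0017237140156827276 0.03526473936837238
2723 [348. 272.] yaw rel -179.3 in mat mm [-0.9 11.9] 0.0007763464941153343 0.0016582089477201745 0.038406153865495896
t 13.1167
```

```bash
python3 - <<'E'
from h import *
place_wedge([.4357,.0027],.1863,-1)
check_mat("m2")
E
```

```text
width 0.04948932614215964 [ 0.43869669 -0.01009291  0.00981986] [-0.43455576  0.00993094  5.57149467]
lifted width 0.04929195274500355
contact True [0.59528838 0.09536579 0.01280362] [-0.28853106 -0.15181347  4.03772277]
t 20.4417
2723 [348. 272.] yaw rel -179.6 in mat mm [-0.9 12. ] 0.0008231562575252492 0.0016591323991030915 0.03838458437664766
2782 [303. 269.] yaw rel -0.2 in mat mm [ -1.3 -11.5] 0.0007885089948084876 0.0016878501092749687 0.038376994897142774
t 21.7417
```

View pics/m2.png

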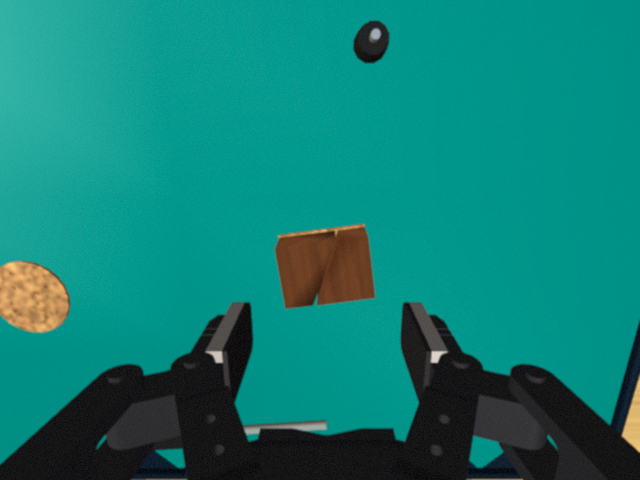

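Both wedges are in place: yaw error at most 0.4°, offsets (−0.9, 12.0) and (−1.3, −11.5) mm, correct height. The picture shows the pair around (325,270) head to tail, with the cork margin just visible. Next I'll measure the round items closely.

```bash
cat >> h.py <<'E'
def circ(d,xy,ztop,band=.012):
    "circle through outline of the raised top near xy"
    P=cloud(d); m=(np.hypot(P[...,0]-xy[0],P[...,1]-xy[1])<.05)&(P[...,2]>ztop-.006)&(P[...,2]<ztop+band)
    m=max(comps(m,20),key=lambda c:c[1])[0]
    h=cv2.convexHull(quad(d,m,ztop)); return cv2.minEnclosingCircle(h),cv2.fitEllipse(h)
E
python3 - <<'E'
from h import *
for n,x,y,z in [("beaker",.435,-.167,.054),("jar",.336,-.279,.064),("stopper",.351,.297,.040),("coaster",.626,-.137,.007)]:
    d=look(x,y); np.save(f"pics/{n}.npy",d,allow_pickle=True)
    if n=="coaster":
        H=hsv(d); P=cloud(d); m=(H[...,0]<25)&(H[...,2]>100)&(H[...,1]>60)&(np.hypot(P[...,0]-x,P[...,1]-y)<.06)
        m=max(comps(m),key=lambda c:c[1])[0]; h=quad(d,m,z); print(n,cv2.minEnclosingCircle(h),cv2.fitEllipse(h))
    else: print(n,circ(d,(x,y),z,.003 if n=="stopper" else .012))
    cv2.imwrite(f"pics/{n}.png",d["img"][:,:,::-1])
print(monitor.get_time_s())
E
```

```text
beaker (((0.43444493412971497, -0.16529951989650726), 0.02589963935315609), ((0.4345501661300659, -0.1658463478088379), (0.04906272888183594, 0.05158752202987671), 88.82552337646484))
jar (((0.3348078429698944, -0.2793436348438263), 0.022639861330389977), ((0.3348509669303894, -0.27931123971939087), (0.04286720231175423, 0.04492541402578354), 90.53904724121094))
stopper (((0.34988218545913696, 0.2983025312423706), 0.018857745453715324), ((0.3497453033924103, 0.29801180958747864), (0.03497631102800369, 0.037379857152700424), 88.55424499511719))
coaster ((0.6261113286018372, -0.1374681144952774), 0.03400652855634689) ((0.6260828375816345, -0.13725434243679047), (0.06616740673780441, 0.06665147840976715), 111.36787414550781)
27.7667
```

```bash
python3 - <<'E'
from h import *
a=np.pi/2; CO=np.array([.6261,-.1373])
pickplace(np.array([.3498,.2981]),a,.009,(MAT+CO)/2,a,.009,.07,35,.02)
pickplace(np.array([.4345,-.1656]),a,.016,MAT+[-.0005,0],a,.049,.075,40,.016)
pickplace(np.array([.3348,-.2793]),a,.020,CO,a,.023,.075,50,.016)
d=look(.609,-.01,.25); np.save("pics/fin.npy",d,allow_pickle=True)
cv2.imwrite("pics/fin.png",d["img"][:,:,::-1]); 
print("stopper",circ(d,(.609,-.009),.040,.003)[0]); print("beaker",circ(d,MAT,.087)[0]); print("jar",circ(d,CO,.067)[0])
s=grab("side"); cv2.imwrite("pics/fins.png",s["img"][:,:,::-1]); print(monitor.get_time_s())
E
```

```text
width 0.036501506838132976 [0.35017251 0.29843864 0.00994444] [-0.92381178 -0.91490304  8.03272549]
lifted width 0.03646843783331539
contact True [ 0.60916591 -0.00838348  0.01001251] [-0.85600246  0.47887228  5.63526955]
t 36.6917
width 0.04919232641039367 [ 0.43506358 -0.16581869  0.01696398] [-1.50787519  0.83750199  6.1420614 ]
lifted width 0.04915607251736656
contact True [0.59152528 0.12065055 0.05002172] [-0.09524164 -0.31979646  5.09537494]
t 45.8917
width 0.045938915419692014 [ 0.33520997 -0.27964665  0.02107721] [-1.66255691  1.69569375 11.87551654]
lifted width 0.04554011496517716
contact True [ 0.6263233  -0.13728491  0.02420611] [-0.31349354  0.78163111  5.56054276]
t 54.425
stopper ((0.609081506729126, -0.007479515857994556), 0.018274307250976562)
beaker ((0.5908688306808472, 0.12067531049251556), 0.026395147666335106)
jar ((0.6262742877006531, -0.13496358692646027), 0.023215610533952713)
57.0167
```

View pics/fin.png

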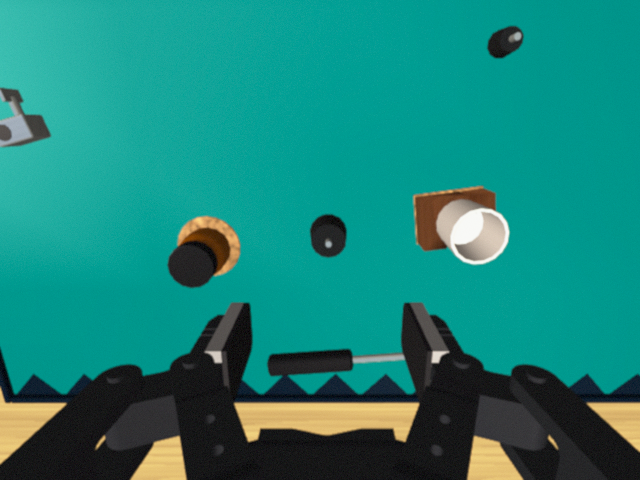

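View pics/fins.png

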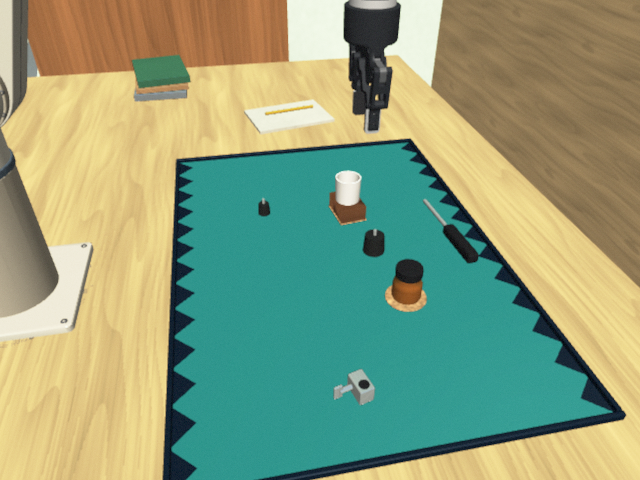

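The wrist view shows the jar on the coaster (195,255), the stopper midway (328,236) and the beaker on the wedges (475,230). In the side view all three stand upright, and the small stopper (264,208) and boss (355,387) haven't moved. The gripper is clear, so I'm handing in.

```bash
python3 -c "
from h import *
workorder.close_job(); print(monitor.get_time_s())"
```

```text
the job is handed in; nothing more can be done
the job is handed in; nothing more can be done
```

The tray is set out as asked, and I handed the job in with the robot clock at about 57 s of the 118 s allowed; no verdict is reported.

| Item | Last check |
|---|---|
| Wedges | On the mat, head to tail, at (−0.9, +12.0) and (−1.3, −11.5) mm from the mat centre; yaw within 0.4°, tops at the right height |
| Beaker | About 1 mm off the mat centre |
| Jar | About 2 mm off the coaster centre |
| Big stopper | About 1 mm from midway |

- **Upright and bystanders:** The beaker, jar and big stopper look upright in the final pictures. The small stopper and the clamp boss look unmoved in the side view.
- **Not re-measured:** I measured the wedges before standing the beaker on them. After that I only looked at the pictures, which show them in place.
- **Disagreement:** The top and wrist cameras differed by about 3 mm in y. I used the wrist camera for both picking and placing. The mat-to-coaster distance came out at 260 mm with either camera.
- **Failures:** No check failed.

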